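# Put the steel columns away in their boxes

## Robot

A 6-joint arm with a two-finger parallel gripper is mounted at the origin on the work surface. World frame = base frame: x ahead of the robot, y to its left, z up, the work surface at z = 0. Lengths are in m, angles in rad, forces in N, time in s.
With the tool pointing down it reaches from about 0.275 to 0.75 m from the base axis. Payload 10.2 kg.
Tool frame: the origin (TCP) lies at the very end of the fingers, on their centre line; the grasp point (between the pads) lies 19 mm behind it; z points along the fingers, y is the line along which they close (so a half turn about z gives the same grasp; the last joint's range is limited). The gripper opens to 88 mm and grips with 3 to 60 N. Pads are 18 mm wide; open, the fingers measure 123 mm over their backs; the gripper's body (75 mm by 187 mm) begins 45 mm behind the grasp point.
Start: joints at [-1.36, 0.313, 1.498, -0, 1.331, -0.223], TCP at [0.221, -0.476, 0.239] pointing down, gripper open.
Joint ranges: [-2.94, 2.94], [-0.97, 2.17], [0.19, 2.56], [-1.23, 4.37], [0.02, 3.11], [-2.88, 2.88]. Speed limits (rad/s): [2.39, 2.39, 3.01, 3.14, 3.14, 3.14].

## Interface

Orientations are given as a rotation vector (axis times angle).
In Python, from plant import ctrl, read_camera, finder gives the robot as it stands.
- The arm moves only by the tool arm_command, never from a script. Its argument "targets" is a list of rows, each a list of 3 entries, a list of its own where there are three numbers: the shift along the tool's x, y, z in a scale on which 1.0 is 75 cm, then the turn about the tool's z in shares of 180 degrees (1.0 is 180 degrees), then the finger opening in mm, from 0 to 88.1. In form: [[[tx, ty, tz], roll, fingers], ...]. A call has 1 to 12 rows; each row is the pose to reach, as a shift and turn from the pose commanded when the call began, along the tool's axes at that moment; what a row does not reach only later rows make up. A row lasts 1/8 s, in which the tool goes at most 62.5 mm and 10.7 degrees, less where a joint would pass 70% of its speed; a pose out of reach is approached as far as the arm can. No shift or turn number may pass 1 either way. A call with a gripper value outside its range is refused whole. The fingers move at their own pace and stop on an object; "newtons" is the grip in N (left out, the last holds). Time passes only in rows, so rows that repeat a pose let the fingers close. It gives the time, the measured TCP pose, the force, the opening and the grip force at its end, in the units of the state.
- ctrl.observe(): the state, without advancing time (a new reading comes with each control period).
- read_camera(name): name is "scene" or "top" or "wrist"; returns a dict with "img" (480x640x3 uint8, blue, green, red), "depth" (480x640 float32, m along the optical axis (not along the pixel's ray), 0 where there is no reading), "K" (3x3 intrinsics, pixels), "distortion" ([k1, k2, p1, p2, k3] as OpenCV has them; the pictures are not rectified), "rvec" (rotation vector, rad) and "tvec" (3), from world to camera coordinates, as OpenCV has them; the wrist camera has in their place "T_tool_cam" (4x4, takes a point from camera to tool coordinates, whose origin is the TCP and whose axes are the flange's). Camera axes: x right, y down, z forward; pixel columns grow to the right and rows downward; lengths in m; the calibration is good to about 2 mm. A picture is of the moment at which its call begins: read the wrist's pose just before it.
- ctrl.finish_job(): hands the job in; it is judged then, once.
Trained networks look in a picture, given as the dict that the camera call returned (one of the last four; its "shot" number tells which), for a name from the list of things; names that differ only in an ending like _2 or _b are one class to them, and where a whole thing is asked for, a point or a joint stands for the part that bears it (a point fixed in the world has none). Each returns a list of dicts, best first, with "confidence" (0 to 1); they miss things now and then, are a little off and sometimes report something else, mostly with a low value. They report only what shows in the picture. A call takes as long as a camera call. They do not tell look-alikes from the thing itself.
- finder.masks_of(picture, query): "pixels" (480x640 bool, what is visible of it) and "xy" ([column, row] in pixels, amid what is visible of it).
The state is a dict: "time": time; "joint_positions": joint angles; "joint_velocities": joint speeds; "effort": joint torques, N m; "position": TCP position; "ee_rot": TCP orientation; "ft_force": force on the tool from outside, world axes, zero at the start; "moment": the same for the moment, N m; "grip_width": finger opening in m; "gripper_force": force on a finger pad.
Only numpy, scipy, OpenCV 4.12 (cv2) and the standard library are available. Lean on these libraries where they do the work, as an engineer would, in place of code of your own. Each camera call takes 0.05 s, during which the arm holds its last target. There are 200 camera calls.

## Task

Put the four stainless-steel chromatography columns away: lay each one in the open blue box made for its length, so that it lies flat along the box with both end nuts down in the foam grooves, and then let go of it; set them down, do not drop them. Leave the black plastic column, which goes on the instrument next, and the wrench where they lie.

Things in the scene. Friction and masses are not known exactly. Their poses are not given: they have to be found in the camera images.
- column_80: loose bright stainless-steel column, 80 mm long overall, 88 to 143 g, balanced at mid-length: round barrel 12 mm thick, bare for 48 mm between two hexagon end nuts (20 mm across flats, 23 across corners, 12 long), white plugs (8 mm thick, 4 long) at the tips. Origin: mid-length on the axis, 10 mm above what the nuts lie on. x: along it; ends alike.
- box_80: open blue box for the 80 mm column, fixed: outside 100 x 78 mm, walls 3 thick, 18 high. Inside, at each end, a charcoal foam saddle 24 long: groove 35 wide on the middle line, its floor 8 high, cheeks 20 high. Finger gap between saddles 46 x 72 mm, floor 3 high. A stowed column's axis is 18 mm above the bench. Origin: centre of underside, on the bench. x: along the box; ends alike.
- column_110: loose bright stainless-steel column, 110 mm long overall, 104 to 169 g, balanced at mid-length: round barrel 12 mm thick, bare for 78 mm between two hexagon end nuts (20 mm across flats, 23 across corners, 12 long), white plugs (8 mm thick, 4 long) at the tips. Origin: mid-length on the axis, 10 mm above what the nuts lie on. x: along it; ends alike.
- box_110: open blue box for the 110 mm column, fixed: outside 130 x 78 mm, walls 3 thick, 18 high. Inside, at each end, a charcoal foam saddle 24 long: groove 35 wide on the middle line, its floor 8 high, cheeks 20 high. Finger gap between saddles 76 x 72 mm, floor 3 high. A stowed column's axis is 18 mm above the bench. Origin: centre of underside, on the bench. x: along the box; ends alike.
- column_140: loose bright stainless-steel column, 140 mm long overall, 120 to 195 g, balanced at mid-length: round barrel 12 mm thick, bare for 108 mm between two hexagon end nuts (20 mm across flats, 23 across corners, 12 long), white plugs (8 mm thick, 4 long) at the tips. Origin: mid-length on the axis, 10 mm above what the nuts lie on. x: along it; ends alike.
- box_140: open blue box for the 140 mm column, fixed: outside 160 x 78 mm, walls 3 thick, 18 high. Inside, at each end, a charcoal foam saddle 24 long: groove 35 wide on the middle line, its floor 8 high, cheeks 20 high. Finger gap between saddles 106 x 72 mm, floor 3 high. A stowed column's axis is 18 mm above the bench. Origin: centre of underside, on the bench. x: along the box; ends alike.
- column_170: loose bright stainless-steel column, 170 mm long overall, 136 to 221 g, balanced at mid-length: round barrel 12 mm thick, bare for 138 mm between two hexagon end nuts (20 mm across flats, 23 across corners, 12 long), white plugs (8 mm thick, 4 long) at the tips. Origin: mid-length on the axis, 10 mm above what the nuts lie on. x: along it; ends alike.
- box_170: open blue box for the 170 mm column, fixed: outside 190 x 78 mm, walls 3 thick, 18 high. Inside, at each end, a charcoal foam saddle 24 long: groove 35 wide on the middle line, its floor 8 high, cheeks 20 high. Finger gap between saddles 136 x 72 mm, floor 3 high. A stowed column's axis is 18 mm above the bench. Origin: centre of underside, on the bench. x: along the box; ends alike.
- black_column: black plastic column, 140 mm long, shaped like the steel ones (barrel 12 mm, hexagon nuts 20 mm across flats, white plugs) but black, lying loose; it stays where it is. Origin: mid-length, on the axis, 10 mm above the bench. x: along the column.
- wrench: steel wrench (ring at one end, open jaw at the other) about 150 mm long and under 15 mm high, lying flat and loose; it stays where it is. Origin: on its underside near mid-length. x: along the wrench.
Things that resemble listed ones, but are neither listed nor needed, are in the scene too. Leave any orange or red look-alike of the column_170 alone.

How it is judged:
At the end, for the whole second after the job is handed in: Each steel column lies at rest, released, in the box of its own length: centred within 12 mm along and 10 mm across the box, in line with it within 0.22 rad, its axis 14 to 22 mm above the bench (both nuts down in the foam grooves). The black column and the wrench are within 2 cm of where they lay (x of column_80 in the frame of box_80 between -0.012 and 0.012 m and y of column_80 in the frame of box_80 between -0.01 and 0.01 m and z of column_80 in the frame of box_80 between 0.014 and 0.022 m and angle between the x axis of column_80 and the x axis of box_80, either way round below 0.22 rad and linear speed of each of column_80, column_110, column_140, column_170 below 0.02 m/s and contact force between each of column_80, column_110, column_140, column_170 and the fingers below 0.05 N and x of column_110 in the frame of box_110 between -0.012 and 0.012 m and y of column_110 in the frame of box_110 between -0.01 and 0.01 m and z of column_110 in the frame of box_110 between 0.014 and 0.022 m and angle between the x axis of column_110 and the x axis of box_110, either way round below 0.22 rad and x of column_140 in the frame of box_140 between -0.012 and 0.012 m and y of column_140 in the frame of box_140 between -0.01 and 0.01 m and z of column_140 in the frame of box_140 between 0.014 and 0.022 m and angle between the x axis of column_140 and the x axis of box_140, either way round below 0.22 rad and x of column_170 in the frame of box_170 between -0.012 and 0.012 m and y of column_170 in the frame of box_170 between -0.01 and 0.01 m and z of column_170 in the frame of box_170 between 0.014 and 0.022 m and angle between the x axis of column_170 and the x axis of box_170, either way round below 0.22 rad and distance of each of black_column, wrench from where it was at the start of the episode below 0.02 m); the robot touches nothing.
It fails at once if a steel column is dropped (falls freely more than about 3 cm) or thrown ((contact force between column_80 and the arm below 0.01 N and contact force between column_80 and the fingers below 0.01 N and linear speed of column_80 above 0.8 m/s) or (contact force between column_110 and the arm below 0.01 N and contact force between column_110 and the fingers below 0.01 N and linear speed of column_110 above 0.8 m/s) or (contact force between column_140 and the arm below 0.01 N and contact force between column_140 and the fingers below 0.01 N and linear speed of column_140 above 0.8 m/s) or (contact force between column_170 and the arm below 0.01 N and contact force between column_170 and the fingers below 0.01 N and linear speed of column_170 above 0.8 m/s)).
It fails at once if the black plastic column is moved by more than 2 cm (distance of black_column from where it was at the start of the episode above 0.02 m).
It fails at once if the wrench is moved by more than 2 cm (distance of wrench from where it was at the start of the episode above 0.02 m).
It also fails if it takes over 109 s, if anything falls off the work surface, if the arm or the gripper's body presses on something with over 40 N, if the wrist force passes 120 N, or if a joint passes its speed limit or range.

## Working session

There is one attempt and no reset: what is moved stays moved. The work goes in short steps, Python scripts to look and compute and a tool call to move; the robot and the scene stay as the last step left them, time stands still between calls to the robot, and variables do not carry over. Pictures are saved under pics/ and viewed, at most 14 in all, crops included, and the job is handed in when it is done.

Besides the shell and the picture viewer there is one more tool, called by a JSON object that holds its "fn" and its "kwargs". arm_command: Moves the arm, as the interface text tells. Its arguments: {"type":"object","properties":{"targets":{"type":"array"},"newtons":{"type":"number"}},"required":["targets"]}

```bash
mkdir -p pics; ls; cat > h.py <<'E'
import numpy as np, cv2
from plant import ctrl, read_camera, finder
def cam_pose(p, st=None):
    if "rvec" in p:
        R=cv2.Rodrigues(np.array(p["rvec"],float))[0]; t=np.array(p["tvec"],float).ravel()
        return R.T, -R.T@t      # cam->world
    T=np.array(p["T_tool_cam"]); Rt=cv2.Rodrigues(np.array(st["ee_rot"],float))[0]
    return Rt@T[:3,:3], Rt@T[:3,3]+np.array(st["position"])
def rays(p,uv):
    u=cv2.undistortPoints(np.array(uv,float).reshape(-1,1,2),np.array(p["K"]),np.array(p["distortion"])).reshape(-1,2)
    return np.c_[u,np.ones(len(u))]
def on_plane(p,uv,z,st=None):
    R,c=cam_pose(p,st); d=rays(p,uv)@R.T
    return c+d*((z-c[2])/d[:,2])[:,None]
def by_depth(p,uv,st=None):
    R,c=cam_pose(p,st); uv=np.array(uv); r=rays(p,uv); i=np.round(uv).astype(int)
    d=p["depth"][i[:,1],i[:,0]]
    return (r*d[:,None])@R.T+c, d>0
E
python3 - <<'E'
from h import *
s=ctrl.observe(); print({k:np.round(v,3).tolist() for k,v in s.items()})
for n in ("top","scene"):
    p=read_camera(n); cv2.imwrite(f"pics/{n}0.png",p["img"]); print(n,cam_pose(p)[1])
    for q in ["column_80","column_110","column_140","column_170","box_80","box_110","box_140","box_170","black_column","wrench"]:
        for m in finder.masks_of(p,q):
            v,u=np.nonzero(m["pixels"]); uv=np.c_[u,v]
            W,ok=by_depth(p,uv); W=W[ok]
            if len(W)<10: print(q,m["confidence"],m["xy"],"few");continue
            c,(w,h),a=cv2.minAreaRect((W[:,:2]*1000).astype(np.float32))
            if w<h: a+=90
            print(q,round(m["confidence"],2),np.round(m["xy"]),len(u),"ctr",np.round(c),"size",np.round((max(w,h),min(w,h))),"ang",round(a,1),"z95",round(np.percentile(W[:,2],95)*1000))
E
```

```text
pics
{'time': 0.0, 'joint_positions': [-1.36, 0.313, 1.498, -0.0, 1.331, -0.223], 'joint_velocities': [0.0, -0.001, -0.001, -0.001, -0.001, 0.001], 'effort': [-0.0, -40.221, -25.227, 0.069, 0.035, -0.0], 'position': [0.221, -0.476, 0.238], 'ee_rot': [-3.067, -0.676, 0.0], 'ft_force': [0.072, 0.698, 0.398], 'moment': [-0.029, -0.013, -0.02], 'gripper_force': 0.0, 'grip_width': 0.088}
top [0.19996705 0.17972201 1.56569331]
column_80 0.84 [286. 313.] 319 ctr [266. 244.] size [165.  19.] ang 116.1 z95 23
column_80 0.8 [154. 236.] 350 ctr [465. 614.] size [168.  24.] ang 72.0 z95 23
column_80 0.7 [288. 249.] 122 ctr [436. 247.] size [72. 17.] ang 9.1 z95 23
column_80 0.57 [478. 242.] 168 ctr [ 462. -263.] size [95. 23.] ang 171.4 z95 23
column_80 0.55 [340. 173.] 299 ctr [660. 117.] size [169.  20.] ang 166.4 z95 23
column_80 0.5 [378. 247.] 191 ctr [446.   5.] size [106.  21.] ang 13.7 z95 23
column_110 0.84 [286. 313.] 319 ctr [266. 244.] size [165.  19.] ang 116.1 z95 23
column_110 0.8 [154. 236.] 350 ctr [465. 614.] size [168.  24.] ang 72.0 z95 23
column_110 0.7 [288. 249.] 122 ctr [
[... 5831 characters left out ...]
42.] 2969 ctr [ 435. -120.] size [144.  91.] ang 2.3 z95 22
box_140 0.84 [288. 254.] 1469 ctr [427. 136.] size [116.  85.] ang 168.9 z95 22
box_140 0.77 [274. 454.] 5588 ctr [ 653. -243.] size [197.  80.] ang 3.8 z95 21
box_170 0.97 [405. 259.] 2170 ctr [662. 240.] size [157.  83.] ang 10.4 z95 22
box_170 0.94 [221. 342.] 2969 ctr [ 435. -120.] size [144.  91.] ang 2.3 z95 22
box_170 0.84 [288. 254.] 1469 ctr [427. 136.] size [116.  85.] ang 168.9 z95 22
box_170 0.77 [274. 454.] 5588 ctr [ 653. -243.] size [197.  80.] ang 3.8 z95 21
black_column 0.75 [319. 396.] 700 ctr [ 649. -123.] size [143.  29.] ang 174.4 z95 21
wrench 0.84 [354. 345.] 851 ctr [656.  -4.] size [148.  44.] ang 4.1 z95 10
```

View pics/top0.png

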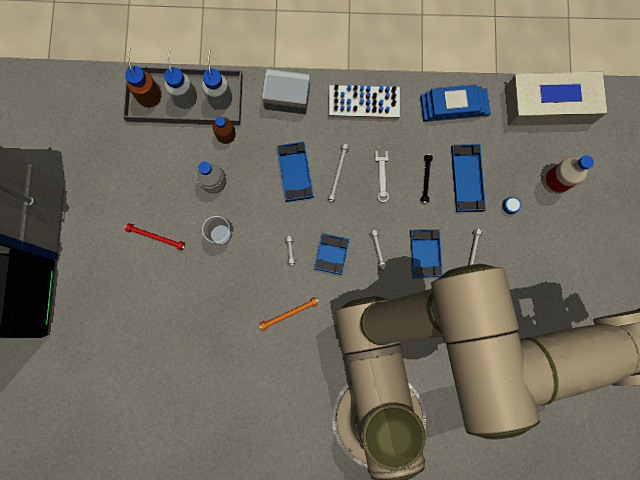

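View pics/scene0.png

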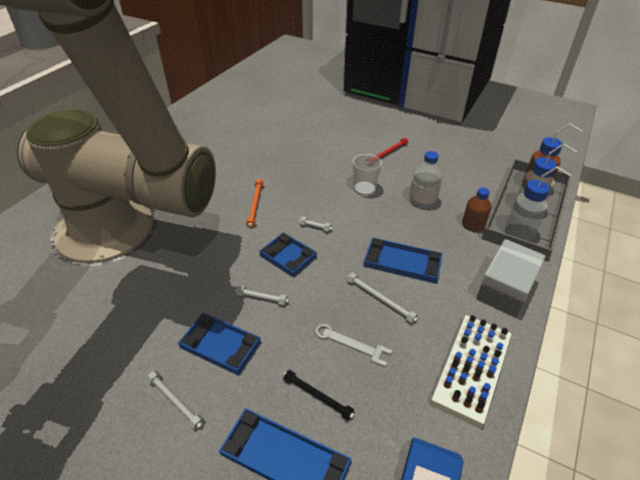

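The top view has the steel columns at (288,249)=80, (378,247)=110, (475,245)=140 (partly hidden) and (340,173)=170. The boxes are at (332,254)=80, (426,252)=110, (294,172)=140 and (468,178)=170. The orange and red look-alikes, the black column and the wrench stay put. I'll move above column_140 and refine with the wrist camera.

```bash
cat >> h.py <<'E'
def tool():
    s=ctrl.observe(); R=cv2.Rodrigues(np.array(s["ee_rot"],float))[0]
    return s,R,np.array(s["position"])*1000,np.degrees(np.arctan2(R[1,0],R[0,0]))
def plan(x,y,z,ang=None):
    "mm, heading deg of tool x (mod 180, nearest)"
    s,R,p,th=tool(); d=R.T@(np.array([x,y,z])-p)
    roll=0 if ang is None else ((th-ang)+90)%180-90
    print(f"t={s['time']:.2f} at {np.round(p,1)} th={th:.1f} tilt={np.degrees(np.arccos(-R[2,2])):.2f} w={s['grip_width']*1000:.1f} f={s['gripper_force']:.1f} j6={s['joint_positions'][5]:.2f} -> shift {np.round(d,1)} roll {roll:.1f}")
def find(cam,q,near,z,rad=120,minc=0.15,save=None):
    "rect of mask projected to plane z mm; near=(x,y) mm"
    s=ctrl.observe(); p=read_camera(cam)
    if save: cv2.imwrite(save,p["img"])
    for m in finder.masks_of(p,q):
        v,u=np.nonzero(m["pixels"])
        W=on_plane(p,np.c_[u,v],z/1000,s)[:,:2]*1000
        c,(w,h),a=cv2.minAreaRect(W.astype(np.float32))
        if w<h: a+=90
        a=(a+90)%180-90
        if np.hypot(*(np.array(c)-near))<rad and m["confidence"]>minc:
            d=W-W.mean(0); ev=np.linalg.svd(d,full_matrices=False)[2][0]
            print(q,round(m["confidence"],2),"px",np.round(m["xy"]),"border",bool(u.min()<2 or u.max()>637 or v.min()<2 or v.max()>477),"ctr",np.round(c,1),"mean",np.round(W.mean(0),1),"size",np.round((max(w,h),min(w,h)),1),"ang",round(a,1),"pca",round((np.degrees(np.arctan2(ev[1],ev[0]))+90)%180-90,1))
E
python3 -c "
from h import *
plan(400,-250,220,-12.5); p=read_camera('wrist'); print(np.round(p['T_tool_cam'],3),np.round(p['K'],0))"
```

```text
t=1.10 at [ 220.6 -476.4  238.7] th=24.9 tilt=0.00 w=88.2 f=0.0 j6=-0.22 -> shift [ 257.9 -130.    18.7] roll 37.4
[[ 0.    -0.964 -0.265  0.069]
 [ 1.     0.     0.    -0.001]
 [-0.    -0.265  0.964 -0.145]
 [ 0.     0.     0.     1.   ]] [[356.   0. 316.]
 [  0. 356. 235.]
 [  0.   0.   1.]]
```

Careful with the scale: shifts go in shares of 75 cm and turns go in shares of 180 degrees. That gives: 298 mm / 750 = 0.3973, -144 mm / 750 = -0.192, 37 degrees / 180 = 0.2056.

{"fn": "arm_command", "kwargs": {"targets": [[[0.3973, -0.192, 0.04], 0.2056, 60], [[0.3973, -0.192, 0.04], 0.2056, 60], [[0.3973, -0.192, 0.04], 0.2056, 60], [[0.3973, -0.192, 0.04], 0.2056, 60], [[0.3973, -0.192, 0.04], 0.2056, 60], [[0.3973, -0.192, 0.04], 0.2056, 60], [[0.3973, -0.192, 0.04], 0.2056, 60], [[0.3973, -0.192, 0.04], 0.2056, 60]], "newtons": 30}}

```text
time: 2.15
position: [0.4302, -0.2211, 0.2088]
ee_rot: [3.124, -0.333, -0.0]
ft_force: [0.3, -0.4, -0.9]
grip_width: 0.0598
gripper_force: 0.0
```

```bash
python3 -c "
from h import *
plan(440,-253,8,-12.5)
find('wrist','column_140',(440,-250),10,150,save='pics/w1.png')
find('top','column_140',(440,-250),10,150)
find('wrist','box_140',(540,-180),19,250)
"
```

```text
t=2.15 at [ 430.2 -221.1  208.8] th=-12.2 tilt=0.02 w=59.8 f=0.0 j6=1.07 -> shift [ 16.3  29.1 200.8] roll 0.3
column_140 0.82 px [350. 187.] border False ctr [ 442.4 -253.1] mean [ 445.2 -253.5] size [140.9  23.4] ang -12.3 pca -12.4
box_140 0.78 px [218. 213.] border False ctr [ 440.5 -126.1] mean [ 445.5 -127. ] size [130.8  82.8] ang 3.3 pca 5.7
box_140 0.65 px [306.  34.] border True ctr [ 588.6 -246. ] mean [ 584.6 -243.7] size [78.2 61.9] ang -87.2 pca 79.6
```

View pics/w1.png

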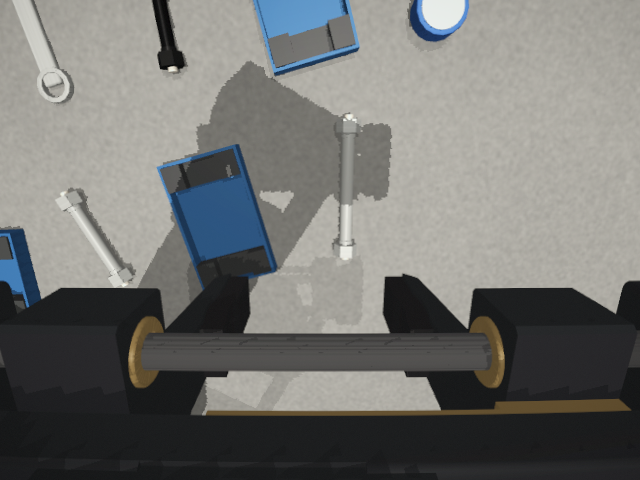

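The wrist view shows column_140 at (347,187). It measures 141 x 23 mm, which confirms its identity, with its centre at (442,-253) and angle -12.3°. The path to it is clear.

```bash
python3 -c "
from h import *
plan(442.4,-253.1,3,-12.3)"
```

```text
t=2.45 at [ 430.2 -221.   208.8] th=-12.2 tilt=0.01 w=59.9 f=0.0 j6=1.07 -> shift [ 18.7  28.7 205.8] roll 0.1
```

Converted, 205 mm / 750 = 0.2733, 190 mm / 750 = 0.2533.

{"fn": "arm_command", "kwargs": {"targets": [[[0.0253, 0.0387, 0.0667], 0, 60], [[0.0253, 0.0387, 0.1467], 0, 60], [[0.0253, 0.0387, 0.22], 0, 60], [[0.0253, 0.0387, 0.2533], 0, 60], [[0.0253, 0.0387, 0.2733], 0, 60], [[0.0253, 0.0387, 0.2733], 0, 60], [[0.0253, 0.0387, 0.2733], 0, 5], [[0.0253, 0.0387, 0.2733], 0, 5], [[0.0253, 0.0387, 0.2733], 0, 5], [[0.0253, 0.0387, 0.2733], 0, 5], [[0.0253, 0.0387, 0.2733], 0, 5]], "newtons": 40}}

```text
time: 3.82
position: [0.4431, -0.2529, 0.0038]
ee_rot: [3.124, -0.332, 0.0]
ft_force: [0.3, -1.4, -0.1]
grip_width: 0.0121
gripper_force: 0.5
```

```bash
python3 -c "
from h import *
plan(442.4,-253.1,100,-12.3)"
```

```text
t=3.83 at [ 443.1 -252.9    3.8] th=-12.1 tilt=0.02 w=12.1 f=0.5 j6=1.03 -> shift [ -0.6   0.4 -96.2] roll 0.2
```

Converted, -115 mm / 750 = -0.1533, -100 mm / 750 = -0.1333.

{"fn": "arm_command", "kwargs": {"targets": [[[0, 0, 0], 0, 5], [[0, 0, 0], 0, 5], [[0, 0, 0], 0, 5], [[0, 0, -0.02], 0, 5], [[0, 0, -0.0533], 0, 5], [[0, 0, -0.0933], 0, 5], [[0, 0, -0.1333], 0, 5], [[0, 0, -0.1533], 0, 5], [[0, 0, -0.1533], 0, 5]]}}

```text
time: 4.95
position: [0.4432, -0.2529, 0.1194]
ee_rot: [3.123, -0.332, 0.002]
ft_force: [-0.2, 0.4, -1.6]
grip_width: 0.0107
gripper_force: 40.0
```

```bash
python3 -c "
from h import *
plan(645,150,120,9)
find('wrist','column_140',(440,-250),125,150,save='pics/w2.png')
find('top','box_140',(664,241),19,150)
"
```

```text
t=4.95 at [ 443.2 -252.9  119.4] th=-12.1 tilt=0.08 w=10.7 f=40.0 j6=1.03 -> shift [ 112.6 -436.3   -0.8] roll -21.1
column_140 0.89 px [ 27. 318.] border False ctr [ 461.7 -122. ] mean [ 461.4 -123. ] size [20.4 10.5] ang 27.7 pca 19.6
column_140 0.71 px [319. 238.] border False ctr [ 449.8 -253.3] mean [ 464.5 -256.4] size [126.1  22.8] ang -12.4 pca -12.6
box_140 0.79 px [294. 169.] border False ctr [657.8 240.5] mean [657.4 240.4] size [164.4  78.7] ang 10.7 pca 10.3
```

View pics/w2.png

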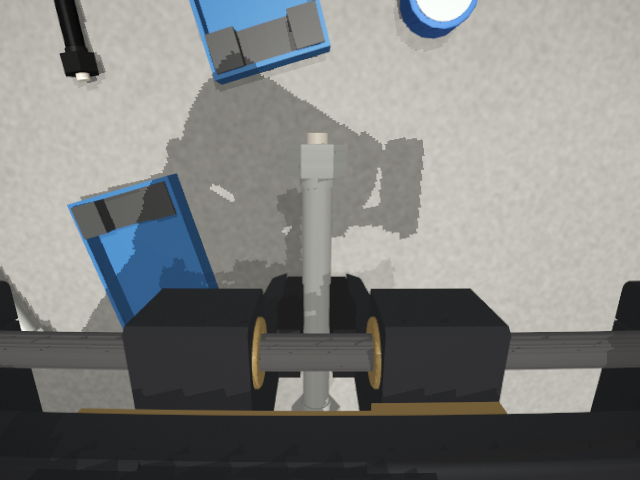

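```bash
python3 -c "
from h import *
plan(570,220,200,10.5)"
```

```text
t=5.15 at [ 442.6 -252.4  117.6] th=-12.1 tilt=0.12 w=10.7 f=40.0 j6=1.03 -> shift [  25.  -488.8  -81.9] roll -22.6
```

Converted, -480 mm / 750 = -0.64, -275 mm / 750 = -0.3667, -22.6 degrees / 180 = -0.1256.

{"fn": "arm_command", "kwargs": {"targets": [[[0.0013, -0.02, -0.0267], -0.0056, 5], [[0.004, -0.0667, -0.0533], -0.0167, 5], [[0.0067, -0.1267, -0.08], -0.0278, 5], [[0.0107, -0.1867, -0.1093], -0.0389, 5], [[0.0133, -0.2467, -0.1093], -0.05, 5], [[0.016, -0.3067, -0.1093], -0.0611, 5], [[0.0187, -0.3667, -0.1093], -0.0722, 5], [[0.0227, -0.4267, -0.1093], -0.0833, 5], [[0.0267, -0.4867, -0.1093], -0.0944, 5], [[0.0293, -0.5467, -0.1093], -0.1056, 5], [[0.032, -0.6, -0.1093], -0.1167, 5], [[0.0333, -0.64, -0.1093], -0.1256, 5]]}}

```text
time: 6.65
position: [0.5683, 0.2128, 0.1994]
ee_rot: [3.128, 0.289, -0.003]
ft_force: [1.2, -1.0, -1.2]
grip_width: 0.011
gripper_force: 40.0
```

Converted, -8 mm / 750 = -0.0107.

{"fn": "arm_command", "kwargs": {"targets": [[[0, -0.0107, 0], 0, 5], [[0, -0.0107, 0], 0, 5]]}}

```text
time: 6.9
position: [0.5666, 0.2188, 0.2]
ee_rot: [3.128, 0.286, -0.002]
ft_force: [-0.3, -0.1, -1.4]
grip_width: 0.0107
gripper_force: 40.0
```

```bash
python3 -c "
from h import *
plan(658,240,120,10.5)
find('wrist','box_140',(658,240),19,100,save='pics/w3.png')
find('wrist','column_170',(658,120),10,100)
find('top','box_170',(655,-245),19,100)
find('top','box_110',(438,-124),19,100)
find('top','column_110',(446,6),10,100)
find('top','column_140',(443,-250),10,100)
"
```

```text
t=6.90 at [566.6 218.8 200. ] th=10.5 tilt=0.08 w=10.7 f=40.0 j6=1.56 -> shift [93.9 -4.3 79.9] roll -0.0
box_140 0.86 px [310.  76.] border True ctr [661.6 241.4] mean [676.8 245.2] size [159.8  77.8] ang 11.0 pca 8.4
column_170 0.89 px [448. 121.] border False ctr [661.6 120.6] mean [666.6 120. ] size [170.9  23.8] ang -13.2 pca -13.1
box_170 0.78 px [468. 180.] border False ctr [ 652.4 -241.6] mean [ 652.4 -242. ] size [192.6  81.7] ang 3.2 pca 2.7
box_110 0.66 px [427. 251.] border False ctr [ 438.6 -125.1] mean [ 438.3 -125.3] size [130.1  81. ] ang 2.5 pca 2.6
column_110 0.46 px [377. 248.] border False ctr [444.8   3.3] mean [442.6   2.8] size [105.9  22.6] ang 13.1 pca 14.2
```

View pics/w3.png

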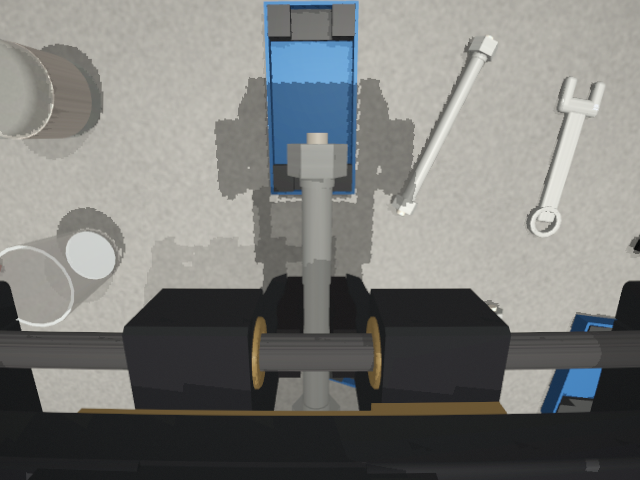

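```bash
python3 -c "
from h import *
plan(662.2,241.5,12.5,11)"
```

```text
t=7.50 at [567.  219.  200.7] th=10.4 tilt=0.00 w=10.6 f=40.0 j6=1.56 -> shift [ 97.7  -4.9 188.2] roll -0.6
```

Converted, 188 mm / 750 = 0.2507, 185 mm / 750 = 0.2467, -0.6 degrees / 180 = -0.0033.

{"fn": "arm_command", "kwargs": {"targets": [[[0.0333, -0.0027, 0.0267], -0.0033, 5], [[0.0867, -0.0053, 0.08], -0.0033, 5], [[0.12, -0.0067, 0.1267], -0.0033, 5], [[0.1307, -0.0067, 0.16], -0.0033, 5], [[0.1307, -0.0067, 0.1933], -0.0033, 5], [[0.1307, -0.0067, 0.2133], -0.0033, 5], [[0.1307, -0.0067, 0.2293], -0.0033, 5], [[0.1307, -0.0067, 0.24], -0.0033, 5], [[0.1307, -0.0067, 0.2467], -0.0033, 5], [[0.1307, -0.0067, 0.2507], -0.0033, 5], [[0.1307, -0.0067, 0.2507], -0.0033, 5]]}}

```text
time: 8.88
position: [0.6625, 0.2418, 0.0129]
ee_rot: [-3.127, -0.303, -0.0]
ft_force: [0.1, 0.1, -1.7]
grip_width: 0.0102
gripper_force: 40.0
```

```bash
python3 -c "
from h import *
plan(662.2,241.5,12,11);print(ctrl.observe()['ft_force'])
find('wrist','column_140',(662,241),18,60)"
```

```text
t=8.88 at [662.5 241.8  12.9] th=11.1 tilt=0.01 w=10.2 f=40.0 j6=1.56 -> shift [-0.4  0.2  0.9] roll 0.1
[ 0.06499713  0.10671119 -1.74280061]
column_140 0.97 px [318. 232.] border False ctr [669.  243.8] mean [684.3 247. ] size [127.5  23.9] ang 11.1 pca 10.9
```

Converted, -120 mm / 750 = -0.16, -90 mm / 750 = -0.12.

{"fn": "arm_command", "kwargs": {"targets": [[[0, 0, 0.0013], 0, 5], [[0, 0, 0.0013], 0, 5], [[0, 0, 0.0013], 0, 27], [[0, 0, 0.0013], 0, 27], [[0, 0, 0.0013], 0, 27], [[0, 0, 0.0013], 0, 27], [[0, 0, -0.0133], 0, 27], [[0, 0, -0.0533], 0, 27], [[0, 0, -0.12], 0, 27], [[0, 0, -0.16], 0, 50], [[0, 0, -0.16], 0, 60]]}}

```text
time: 10.35
position: [0.6635, 0.242, 0.1362]
ee_rot: [-3.126, -0.303, -0.009]
ft_force: [-1.3, -0.2, -0.7]
grip_width: 0.0449
gripper_force: 0.0
```

```bash
python3 -c "
from h import *
plan(661.6,120.6,3,-13.2)
find('top','column_140',(662,241),18,60)
find('wrist','column_170',(661,120),10,60,save='pics/w4.png')
find('wrist','column_140',(662,241),18,60)"
```

```text
t=10.35 at [663.5 242.  136.2] th=11.1 tilt=0.33 w=44.9 f=0.0 j6=1.56 -> shift [-25.9 118.8 133. ] roll 24.3
column_170 0.92 px [487. 224.] border False ctr [678.7 116.3] mean [686.8 115.1] size [133.7  23.2] ang -12.4 pca -13.1
column_140 0.88 px [318. 223.] border False ctr [661.8 242.4] mean [665.8 243.3] size [140.9  23.4] ang 11.1 pca 10.9
```

View pics/w4.png

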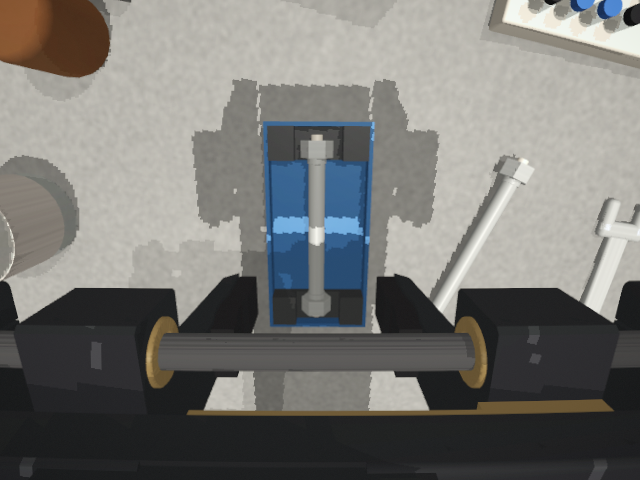

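Column_140 is stowed in its box at (317,225), within 1 mm of the box centre. Next is column_170 at (490,235).

Converted, 133 mm / 750 = 0.1773, 120 mm / 750 = 0.16, 24.3 degrees / 180 = 0.135.

{"fn": "arm_command", "kwargs": {"targets": [[[-0.012, 0.0533, 0], 0.05, 45], [[-0.024, 0.1067, 0], 0.1, 45], [[-0.0347, 0.1587, 0.0267], 0.135, 45], [[-0.0347, 0.1587, 0.08], 0.135, 45], [[-0.0347, 0.1587, 0.1267], 0.135, 45], [[-0.0347, 0.1587, 0.16], 0.135, 45], [[-0.0347, 0.1587, 0.176], 0.135, 45], [[-0.0347, 0.1587, 0.1773], 0.135, 45], [[-0.0347, 0.1587, 0.1773], 0.135, 5], [[-0.0347, 0.1587, 0.1773], 0.135, 5], [[-0.0347, 0.1587, 0.1773], 0.135, 5], [[-0.0347, 0.1587, 0.1773], 0.135, 5]]}}

```text
time: 12.15
position: [0.6603, 0.1199, 0.0005]
ee_rot: [-3.121, 0.362, -0.002]
ft_force: [0.7, -1.4, 5.3]
grip_width: 0.0106
gripper_force: 40.8
```

{"fn": "arm_command", "kwargs": {"targets": [[[0, 0, 0], 0, 5], [[0, 0, 0], 0, 5], [[0, 0, 0], 0, 5], [[0, 0, 0], 0, 5]]}}

```text
time: 12.65
position: [0.6603, 0.1199, 0.0005]
ee_rot: [-3.121, 0.362, -0.002]
ft_force: [-0.1, -1.2, 6.8]
grip_width: 0.0108
gripper_force: 40.8
```

```bash
python3 -c "
from h import *
plan(661.6,120.6,3,-13.2)"
```

```text
t=12.65 at [6.603e+02 1.199e+02 5.000e-01] th=-13.2 tilt=0.09 w=10.8 f=40.8 j6=1.81 -> shift [ 1.1 -1.  -2.5] roll -0.0
```

Converted, -200 mm / 750 = -0.2667, -170 mm / 750 = -0.2267.

{"fn": "arm_command", "kwargs": {"targets": [[[0, 0, -0.0067], 0, 5], [[0, 0, -0.0267], 0, 5], [[0, 0, -0.0667], 0, 5], [[0, 0, -0.12], 0, 5], [[0, 0, -0.1733], 0, 5], [[0, 0, -0.2267], 0, 5], [[0, 0, -0.26], 0, 5], [[0, 0, -0.2667], 0, 5]]}}

```text
time: 13.65
position: [0.6601, 0.1201, 0.202]
ee_rot: [-3.12, 0.362, -0.005]
ft_force: [0.2, -0.7, -1.7]
grip_width: 0.0106
gripper_force: 40.0
```

```bash
python3 -c "
from h import *
plan(555,-240,200,3)"
```

```text
t=13.65 at [660.1 120.1 202. ] th=-13.2 tilt=0.19 w=10.6 f=40.0 j6=1.81 -> shift [-19.9 374.6   1.6] roll -16.2
```

Converted, 374 mm / 750 = 0.4987, 365 mm / 750 = 0.4867, -16.2 degrees / 180 = -0.09.

{"fn": "arm_command", "kwargs": {"targets": [[[-0.0013, 0.02, 0], -0.0056, 5], [[-0.004, 0.0667, 0], -0.0167, 5], [[-0.0067, 0.12, 0], -0.0278, 5], [[-0.0093, 0.176, 0], -0.0389, 5], [[-0.012, 0.232, 0], -0.0444, 5], [[-0.0147, 0.288, 0], -0.0556, 5], [[-0.0187, 0.344, 0], -0.0667, 5], [[-0.0213, 0.4, 0], -0.0778, 5], [[-0.024, 0.4533, 0], -0.09, 5], [[-0.0267, 0.4867, 0], -0.09, 5], [[-0.0267, 0.4987, 0], -0.09, 5], [[-0.0267, 0.4987, 0], -0.09, 5]]}}

```text
time: 15.15
position: [0.5545, -0.2392, 0.1992]
ee_rot: [-3.14, -0.08, 0.001]
ft_force: [0.0, -0.1, -1.3]
grip_width: 0.0111
gripper_force: 40.0
```

```bash
python3 -c "
from h import *
find('wrist','box_170',(652,-242),19,100)
find('wrist','box_110',(438,-125),19,100)
find('wrist','column_170',(555,-240),209,100)
find('top','column_110',(446,6),10,100)
plan(653.4,-242,9,3)
"
```

```text
box_170 0.56 px [339.  71.] border True ctr [ 646.9 -242.7] mean [ 664.3 -245.6] size [170.8  78.6] ang 3.5 pca 8.2
box_110 0.91 px [198. 269.] border False ctr [ 491.8 -123.7] mean [ 492.4 -123.7] size [81.3 38.7] ang -85.9 pca -86.2
column_170 0.84 px [317. 201.] border False ctr [ 571.4 -235.1] mean [ 591.7 -235.3] size [139.1  22.5] ang 1.8 pca 3.1
t=15.55 at [ 554.7 -239.1  199.7] th=3.0 tilt=0.00 w=10.6 f=40.0 j6=0.92 -> shift [ 98.4   8.1 190.7] roll -0.0
```

Converted, 40 mm / 750 = 0.0533, -30 mm / 750 = -0.04.

{"fn": "arm_command", "kwargs": {"targets": [[[0.0267, 0, -0.02], 0, 5], [[0.0533, 0, -0.04], 0, 5], [[0.0533, 0, -0.04], 0, 5]]}}

```text
time: 15.92
position: [0.5954, -0.2373, 0.2302]
ee_rot: [3.139, 0.083, 0.003]
ft_force: [-0.1, 0.3, -2.5]
grip_width: 0.0108
gripper_force: 40.0
```

```bash
python3 -c "
from h import *
find('wrist','box_170',(652,-242),19,100,save='pics/w5.png')
find('wrist','column_170',(555,-240),239,100)
plan(656,-242.5,9,3.4)
"
```

```text
box_170 0.78 px [338. 131.] border False ctr [ 656.4 -242.6] mean [ 670.4 -247. ] size [190.8  79.5] ang 3.6 pca 5.7
column_170 0.77 px [318. 200.] border False ctr [ 611.  -233.8] mean [ 630.6 -234.1] size [139.   22.4] ang 1.8 pca 3.0
t=16.12 at [ 593.8 -237.4  229. ] th=2.9 tilt=0.09 w=10.8 f=40.0 j6=0.96 -> shift [ 62.2   8.5 219.9] roll -0.5
```

View pics/w5.png

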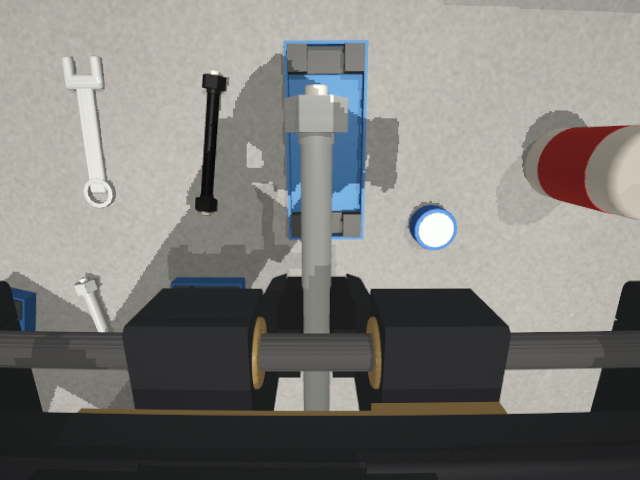

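```bash
python3 -c "
from h import *
s=ctrl.observe();p=read_camera('wrist')
v,u=np.mgrid[195:265,395:475];W,ok=by_depth(p,np.c_[u.ravel(),v.ravel()],s);W=W[ok]*1000
W=W[W[:,2]>15];print(W.min(0),W.max(0),np.percentile(W[:,2],[5,50,95]))
plan(655.3,-242.7,10,3.6)
"
```

```text
[ 557.5050064  -382.21841954   15.03711452] [ 601.92818337 -337.0809811    26.05620416] [20.62312922 23.62214078 24.96091374]
t=16.18 at [ 593.8 -237.4  229.1] th=2.9 tilt=0.07 w=10.6 f=40.0 j6=0.96 -> shift [ 61.3   8.5 219.1] roll -0.7
```

The jar at (434,228) is only about 25 mm high, so the gripper body clears it. Box_170 is centred at (656.4,-242.6) with angle 3.6°, so I'll lower the column in.

Converted, 219 mm / 750 = 0.292, 100 mm / 750 = 0.1333, -0.7 degrees / 180 = -0.0039.

{"fn": "arm_command", "kwargs": {"targets": [[[0.0267, 0.004, 0.0267], -0.0028, 5], [[0.06, 0.008, 0.08], -0.0039, 5], [[0.08, 0.0107, 0.1333], -0.0039, 5], [[0.0813, 0.0113, 0.18], -0.0039, 5], [[0.0813, 0.0113, 0.22], -0.0039, 5], [[0.0813, 0.0113, 0.2467], -0.0039, 5], [[0.0813, 0.0113, 0.2667], -0.0039, 5], [[0.0813, 0.0113, 0.28], -0.0039, 5], [[0.0813, 0.0113, 0.288], -0.0039, 5], [[0.0813, 0.0113, 0.292], -0.0039, 5], [[0.0813, 0.0113, 0.292], -0.0039, 5]]}}

```text
time: 17.55
position: [0.656, -0.2428, 0.011]
ee_rot: [3.14, 0.1, 0.001]
ft_force: [-0.7, -0.4, -1.0]
grip_width: 0.0107
gripper_force: 40.0
```

```bash
python3 -c "
from h import *
plan(655.3,-242.7,9,3.6);print(ctrl.observe()['ft_force'])
find('wrist','column_170',(656,-242),18,60)"
```

```text
t=17.55 at [ 656.  -242.8   11. ] th=3.7 tilt=0.02 w=10.7 f=40.0 j6=0.99 -> shift [-0.7 -0.2  2. ] roll 0.1
[-0.72399663 -0.41247081 -0.96152673]
column_170 0.77 px [317. 199.] border False ctr [ 671.8 -239.2] mean [ 692.3 -239.3] size [141.9  22.9] ang 2.5 pca 3.7
```

Converted, -190 mm / 750 = -0.2533, -140 mm / 750 = -0.1867.

{"fn": "arm_command", "kwargs": {"targets": [[[0, 0, 0.0013], 0, 5], [[0, 0, 0.0027], 0, 5], [[0, 0, 0.0027], 0, 27], [[0, 0, 0.0027], 0, 27], [[0, 0, 0.0027], 0, 27], [[0, 0, 0.0027], 0, 27], [[0, 0, -0.0133], 0, 27], [[0, 0, -0.0533], 0, 27], [[0, 0, -0.12], 0, 27], [[0, 0, -0.1867], 0, 45], [[0, 0, -0.2533], 0, 45]]}}

```text
time: 19.02
position: [0.6557, -0.2427, 0.2036]
ee_rot: [3.139, 0.1, 0.002]
ft_force: [0.4, -0.8, 0.1]
grip_width: 0.0445
gripper_force: 0.0
```

```bash
python3 -c "
from h import *
find('wrist','column_170',(656,-242),18,60)
plan(440,5,180,14)"
```

```text
column_170 0.83 px [317. 205.] border False ctr [ 656.3 -242.1] mean [ 661.2 -241.6] size [171.4  22.4] ang 3.8 pca 3.9
t=19.12 at [ 657.5 -243.6  208.5] th=3.7 tilt=0.68 w=45.1 f=0.0 j6=0.99 -> shift [-201.4 -262.1   24.8] roll -10.3
```

Column_170 is stowed and centred. Next is column_110.

Converted, -262 mm / 750 = -0.3493, -201 mm / 750 = -0.268, -10.3 degrees / 180 = -0.0572.

{"fn": "arm_command", "kwargs": {"targets": [[[-0.0467, -0.0613, 0.0067], -0.0167, 45], [[-0.0933, -0.1227, 0.0133], -0.0333, 45], [[-0.14, -0.184, 0.02], -0.05, 45], [[-0.1867, -0.2453, 0.0267], -0.0572, 45], [[-0.2333, -0.3067, 0.0333], -0.0572, 45], [[-0.268, -0.3493, 0.0333], -0.0572, 45], [[-0.268, -0.3493, 0.0333], -0.0572, 45], [[-0.268, -0.3493, 0.0333], -0.0572, 45]]}}

```text
time: 20.12
position: [0.4393, 0.0054, 0.1761]
ee_rot: [3.118, 0.381, 0.002]
ft_force: [-0.3, 0.8, -0.8]
grip_width: 0.0455
gripper_force: 0.0
```

```bash
python3 -c "
from h import *
find('wrist','column_110',(445,5),10,60)
find('wrist','box_110',(440,-125),19,60)
find('wrist','box_80',(435,135),19,60)
find('wrist','column_80',(440,245),10,60)
plan(445,5,3,14)"
```

```text
column_110 0.76 px [317. 204.] border False ctr [446.8   6.5] mean [448.4   6.9] size [110.2  22.3] ang 14.1 pca 14.0
box_110 0.75 px [455. 233.] border False ctr [ 441.5 -120.4] mean [ 454.1 -117.8] size [130.5  84.7] ang 3.2 pca -3.8
box_80 0.97 px [174. 189.] border False ctr [432.4 131.7] mean [434.8 131.6] size [102.8  81. ] ang -10.1 pca -11.1
column_80 0.74 px [ 47. 152.] border False ctr [437.6 246.9] mean [438.5 247.1] size [81.4 26.8] ang 7.1 pca 6.7
t=20.52 at [438.7   5.6 175.6] th=13.9 tilt=0.01 w=44.5 f=0.0 j6=1.07 -> shift [  6.    2.1 172.6] roll -0.1
```

Converted, 172 mm / 750 = 0.2293, 130 mm / 750 = 0.1733.

{"fn": "arm_command", "kwargs": {"targets": [[[0.0107, 0.0013, 0.0533], 0, 45], [[0.0107, 0.0013, 0.12], 0, 45], [[0.0107, 0.0013, 0.1733], 0, 45], [[0.0107, 0.0013, 0.2133], 0, 45], [[0.0107, 0.0013, 0.228], 0, 45], [[0.0107, 0.0013, 0.2293], 0, 45], [[0.0107, 0.0013, 0.2293], 0, 5], [[0.0107, 0.0013, 0.2293], 0, 5], [[0.0107, 0.0013, 0.2293], 0, 5], [[0.0107, 0.0013, 0.2293], 0, 5], [[0.0107, 0.0013, 0.2293], 0, 5], [[0.0107, 0.0013, 0.2293], 0, 5]]}}

```text
time: 22.02
position: [0.4469, 0.0068, 0.004]
ee_rot: [3.118, 0.382, 0.001]
ft_force: [-0.8, -0.5, 7.1]
grip_width: 0.0109
gripper_force: 40.0
```

```bash
python3 -c "
from h import *
plan(446.8,6.5,3,14.1)"
```

```text
t=22.02 at [446.9   6.8   4. ] th=14.0 tilt=0.04 w=10.9 f=40.0 j6=1.08 -> shift [-0.1  0.2  1. ] roll -0.1
```

Converted, -176 mm / 750 = -0.2347, -106 mm / 750 = -0.1413, 11 degrees / 180 = 0.0611.

{"fn": "arm_command", "kwargs": {"targets": [[[0, 0, -0.0067], 0, 5], [[0, 0, -0.0267], 0, 5], [[0, 0, -0.0667], 0, 5], [[0, 0, -0.1133], 0, 5], [[-0.0133, 0.0133, -0.16], 0.0056, 5], [[-0.04, 0.04, -0.2], 0.0167, 5], [[-0.0733, 0.0733, -0.2293], 0.0333, 5], [[-0.1067, 0.1067, -0.2347], 0.05, 5], [[-0.1307, 0.1307, -0.2347], 0.0611, 5], [[-0.1413, 0.1413, -0.2347], 0.0611, 5], [[-0.1413, 0.1413, -0.2347], 0.0611, 5], [[-0.1413, 0.1413, -0.2347], 0.0611, 5]]}}

```text
time: 23.52
position: [0.3695, -0.121, 0.1796]
ee_rot: [-3.14, -0.083, 0.0]
ft_force: [-0.1, -0.2, -1.8]
grip_width: 0.0105
gripper_force: 40.0
```

```bash
python3 -c "
from h import *
find('wrist','box_110',(440,-125),19,60,save='pics/w6.png')
find('wrist','column_110',(370,-125),186,60)
plan(440,-124,12.5,3)"
```

```text
box_110 0.68 px [329. 116.] border False ctr [ 440.6 -124. ] mean [ 451.9 -124.3] size [129.2  77.6] ang 3.1 pca 9.9
column_110 0.78 px [315. 260.] border False ctr [ 369.4 -119.9] mean [ 378.9 -119.2] size [111.   22.9] ang 3.2 pca 3.2
t=23.73 at [ 369.5 -121.2  179.6] th=3.0 tilt=0.02 w=10.6 f=40.0 j6=0.90 -> shift [ 70.3   6.6 167.1] roll 0.0
```

View pics/w6.png

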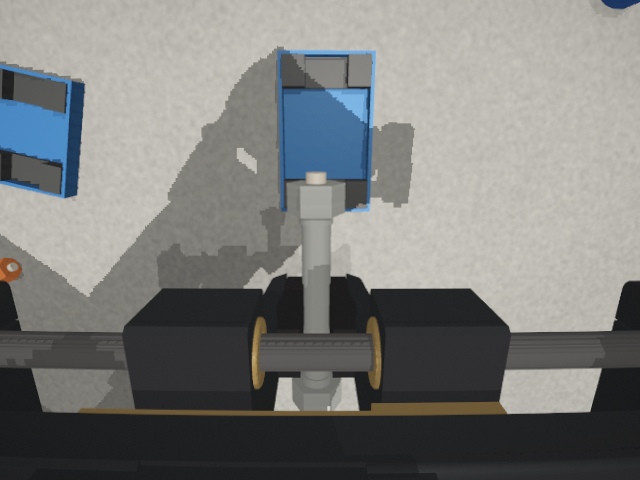

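Box_110 at (328,130) measures 129 x 78 mm, centred at (440.6,-124.0), angle 3.1°. The column is level and in line with it, so I'll lower it in.

Converted, 167 mm / 750 = 0.2227, 110 mm / 750 = 0.1467.

{"fn": "arm_command", "kwargs": {"targets": [[[0.0267, 0.0027, 0.02], 0, 5], [[0.0667, 0.0067, 0.06], 0, 5], [[0.0893, 0.008, 0.1067], 0, 5], [[0.0947, 0.0087, 0.1467], 0, 5], [[0.0947, 0.0087, 0.176], 0, 5], [[0.0947, 0.0087, 0.1973], 0, 5], [[0.0947, 0.0087, 0.2107], 0, 5], [[0.0947, 0.0087, 0.2187], 0, 5], [[0.0947, 0.0087, 0.2227], 0, 5], [[0.0947, 0.0087, 0.2227], 0, 5]]}}

```text
time: 24.98
position: [0.4407, -0.1245, 0.0129]
ee_rot: [3.14, 0.081, 0.0]
ft_force: [-1.0, 0.0, -2.3]
grip_width: 0.0107
gripper_force: 40.0
```

```bash
python3 -c "
from h import *
plan(440.7,-124,12,3.1);print(ctrl.observe()['ft_force'])
find('wrist','column_110',(440,-124),18,60)"
```

```text
t=24.98 at [ 440.7 -124.5   12.9] th=3.0 tilt=0.02 w=10.7 f=40.0 j6=0.99 -> shift [ 0.1 -0.5  0.9] roll -0.1
[-0.95433143  0.03817049 -2.3298264 ]
column_110 0.7 px [317. 261.] border False ctr [ 439.9 -123.2] mean [ 449.3 -122.8] size [112.   23.2] ang 2.9 pca 2.9
```

Converted, -170 mm / 750 = -0.2267, -140 mm / 750 = -0.1867.

{"fn": "arm_command", "kwargs": {"targets": [[[0, 0, 0.0013], 0, 5], [[0, 0, 0.0013], 0, 5], [[0, 0, 0.0013], 0, 27], [[0, 0, 0.0013], 0, 27], [[0, 0, 0.0013], 0, 27], [[0, 0, 0.0013], 0, 27], [[0, 0, -0.0133], 0, 27], [[0, 0, -0.0533], 0, 27], [[0, 0, -0.12], 0, 27], [[0, 0, -0.1867], 0, 45], [[0, 0, -0.2267], 0, 45]]}}

```text
time: 26.45
position: [0.4408, -0.1246, 0.1859]
ee_rot: [3.139, 0.081, 0.005]
ft_force: [0.7, 0.5, -0.2]
grip_width: 0.0437
gripper_force: 0.0
```

```bash
python3 -c "
from h import *
find('wrist','column_110',(440,-124),18,60)
plan(435,245,180,8)"
```

```text
column_110 0.71 px [316. 213.] border False ctr [ 439.9 -123.1] mean [ 442.7 -123.4] size [110.4  23.5] ang 2.9 pca 3.3
t=26.55 at [ 441.6 -125.   186.1] th=3.0 tilt=0.38 w=44.9 f=0.0 j6=0.99 -> shift [  12.5 -369.8    4.8] roll -5.0
```

Converted, -370 mm / 750 = -0.4933, -180 mm / 750 = -0.24, -5 degrees / 180 = -0.0278.

{"fn": "arm_command", "kwargs": {"targets": [[[0.0027, -0.08, 0], -0.0056, 45], [[0.0053, -0.16, 0], -0.0111, 45], [[0.008, -0.24, 0.0027], -0.0167, 45], [[0.0107, -0.32, 0.0053], -0.0222, 45], [[0.0133, -0.4, 0.0067], -0.0278, 45], [[0.016, -0.4667, 0.0067], -0.0278, 45], [[0.016, -0.4933, 0.0067], -0.0278, 45], [[0.016, -0.4933, 0.0067], -0.0278, 45], [[0.016, -0.4933, 0.0067], -0.0278, 45]]}}

```text
time: 27.68
position: [0.4333, 0.2448, 0.1772]
ee_rot: [3.134, 0.217, -0.002]
ft_force: [1.0, 0.7, -0.8]
grip_width: 0.045
gripper_force: 0.0
```

```bash
python3 -c "
from h import *
find('wrist','column_80',(440,245),10,60)
find('wrist','box_80',(435,135),19,60)
plan(437,247,3,7)"
```

```text
column_80 0.91 px [314. 208.] border False ctr [437.5 246.9] mean [438.5 246.9] size [80.2 23. ] ang 7.7 pca 7.9
box_80 0.94 px [438. 230.] border False ctr [432.9 137.1] mean [435.7 137.7] size [98.5 83.4] ang -9.9 pca -15.3
t=27.88 at [433.6 244.9 177.7] th=7.9 tilt=0.00 w=44.9 f=0.0 j6=1.71 -> shift [  3.6  -1.6 174.7] roll 0.9
```

Converted, 174 mm / 750 = 0.232, 173 mm / 750 = 0.2307.

{"fn": "arm_command", "kwargs": {"targets": [[[0.0053, -0.002, 0.0533], 0, 45], [[0.0053, -0.002, 0.12], 0, 45], [[0.0053, -0.002, 0.1733], 0, 45], [[0.0053, -0.002, 0.2133], 0, 45], [[0.0053, -0.002, 0.2307], 0, 45], [[0.0053, -0.002, 0.232], 0, 45], [[0.0053, -0.002, 0.232], 0, 5], [[0.0053, -0.002, 0.232], 0, 5], [[0.0053, -0.002, 0.232], 0, 5], [[0.0053, -0.002, 0.232], 0, 5], [[0.0053, -0.002, 0.232], 0, 5], [[0.0053, -0.002, 0.232], 0, 5]]}}

```text
time: 29.38
position: [0.4374, 0.2477, 0.0041]
ee_rot: [-3.134, -0.218, -0.001]
ft_force: [-0.5, -1.2, 5.9]
grip_width: 0.0104
gripper_force: 40.0
```

```bash
python3 -c "
from h import *
plan(437.5,246.9,3,7.8)"
```

```text
t=29.38 at [437.4 247.7   4.1] th=8.0 tilt=0.03 w=10.4 f=40.0 j6=1.71 -> shift [-0.   0.9  1.1] roll 0.2
```

Converted, -176 mm / 750 = -0.2347, -172 mm / 750 = -0.2293, 18 degrees / 180 = 0.1.

{"fn": "arm_command", "kwargs": {"targets": [[[0, 0, -0.0067], 0, 5], [[0, 0, -0.0267], 0, 5], [[0, 0, -0.0667], 0, 5], [[0, 0, -0.1133], 0, 5], [[-0.0107, 0.0133, -0.16], 0.0111, 5], [[-0.0333, 0.04, -0.2], 0.0333, 5], [[-0.06, 0.0733, -0.2293], 0.0611, 5], [[-0.0867, 0.104, -0.2347], 0.0889, 5], [[-0.104, 0.124, -0.2347], 0.1, 5], [[-0.108, 0.1307, -0.2347], 0.1, 5], [[-0.108, 0.1307, -0.2347], 0.1, 5]]}}

```text
time: 30.75
position: [0.3708, 0.1395, 0.1801]
ee_rot: [-3.129, 0.275, -0.001]
ft_force: [0.7, 0.4, -0.9]
grip_width: 0.0108
gripper_force: 40.0
```

```bash
python3 -c "
from h import *
find('wrist','box_80',(434,134),19,60,save='pics/w7.png')
find('wrist','column_80',(370,135),186,60)
plan(434,134,12.5,-10)"
```

```text
box_80 0.71 px [312. 143.] border False ctr [431.3 133.8] mean [433.2 133.6] size [100.5  79. ] ang -10.0 pca -8.8
column_80 0.82 px [317. 260.] border False ctr [370.1 141.6] mean [382.4 139. ] size [84.1 22.6] ang -11.1 pca -10.2
t=30.95 at [370.7 139.9 179.7] th=-10.0 tilt=0.01 w=10.5 f=40.0 j6=1.81 -> shift [ 63.3  -5.2 167.2] roll 0.0
```

View pics/w7.png

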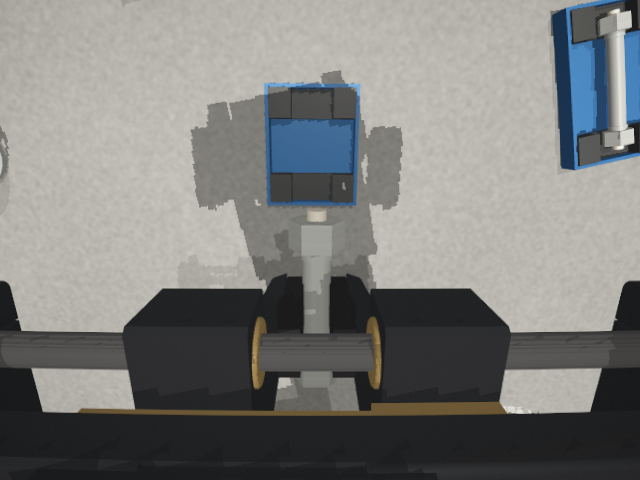

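Box_80 at (312,145) measures 100 x 79 mm, centred at (431.3,133.8), angle -10°. The column lines up with it.

Converted, 167 mm / 750 = 0.2227, -4.5 mm / 750 = -0.006.

{"fn": "arm_command", "kwargs": {"targets": [[[0.0267, -0.0027, 0.02], 0, 5], [[0.06, -0.0053, 0.06], 0, 5], [[0.0773, -0.006, 0.1067], 0, 5], [[0.0813, -0.006, 0.1467], 0, 5], [[0.0813, -0.006, 0.176], 0, 5], [[0.0813, -0.006, 0.1973], 0, 5], [[0.0813, -0.006, 0.2107], 0, 5], [[0.0813, -0.006, 0.2187], 0, 5], [[0.0813, -0.006, 0.2227], 0, 5], [[0.0813, -0.006, 0.2227], 0, 5]]}}

```text
time: 32.2
position: [0.4315, 0.1333, 0.0129]
ee_rot: [-3.129, 0.275, -0.0]
ft_force: [0.1, -0.1, -1.3]
grip_width: 0.0105
gripper_force: 40.0
```

```bash
python3 -c "
from h import *
plan(431.3,133.8,12,-10);print(ctrl.observe()['ft_force'])
find('wrist','column_80',(431,134),18,60)"
```

```text
t=32.20 at [431.5 133.3  12.9] th=-10.0 tilt=0.02 w=10.5 f=40.0 j6=1.79 -> shift [-0.3 -0.5  0.9] roll -0.0
[ 0.07603074 -0.05574162 -1.31236387]
column_80 0.92 px [317. 263.] border False ctr [430.  135.2] mean [442.6 132.5] size [85.1 22.8] ang -11.2 pca -10.4
```

Converted, -200 mm / 750 = -0.2667, -140 mm / 750 = -0.1867.

{"fn": "arm_command", "kwargs": {"targets": [[[0, 0, 0.0013], 0, 5], [[0, 0, 0.0013], 0, 5], [[0, 0, 0.0013], 0, 27], [[0, 0, 0.0013], 0, 27], [[0, 0, 0.0013], 0, 27], [[0, 0, 0.0013], 0, 27], [[0, 0, -0.0133], 0, 27], [[0, 0, -0.0533], 0, 27], [[0, 0, -0.12], 0, 27], [[0, 0, -0.1867], 0, 45], [[0, 0, -0.2667], 0, 45], [[0, 0, -0.2667], 0, 45]]}}

```text
time: 33.8
position: [0.4329, 0.1334, 0.2172]
ee_rot: [-3.128, 0.275, -0.014]
ft_force: [-0.8, -0.6, -1.0]
grip_width: 0.0449
gripper_force: 0.0
```

```bash
python3 -c "
from h import *
find('wrist','column_80',(431,134),18,60)
find('wrist','box_80',(431,134),19,60)
p=read_camera('scene');cv2.imwrite('pics/s9.png',p['img'])
W=None
for q,n in (('black_column',(649,-123)),('wrench',(656,-4))): find('scene',q,n,8,60)
find('scene','column_80',(540,0),18,400)
plan(440,130,200)"
```

```text
column_80 0.78 px [315. 210.] border False ctr [431.2 134.2] mean [432. 134.] size [81.3 22.3] ang -10.4 pca -10.4
black_column 0.81 px [323. 395.] border False ctr [ 650.1 -124.1] mean [ 657.  -125.6] size [139.8  24.3] ang -7.2 pca -6.1
wrench 0.56 px [353. 343.] border False ctr [656.5  -6.1] mean [660.   -5.3] size [147.9  40. ] ang 3.0 pca 2.1
column_80 0.89 px [404. 254.] border False ctr [661.7 243.3] mean [661.6 243.5] size [136.7  29.4] ang 10.5 pca 10.5
column_80 0.83 px [291. 249.] border False ctr [432.3 135.8] mean [432.7 135.3] size [83.8 22.8] ang -10.5 pca -10.8
column_80 0.78 px [284. 454.] border True ctr [ 656.2 -242.6] mean [ 655.2 -241.6] size [169.1  20.7] ang 3.7 pca 4.2
column_80 0.75 px [255. 205.] border False ctr [271.  241.7] mean [273.5 236.8] size [181.5  21.8] ang -63.3 pca -63.2
column_80 0.25 px [274. 453.] border True ctr [ 656.3 -244.8] mean [ 646.1 -241.7] size [193.4  83.4] ang 3.8 pca 14.0
t=34.35 at [431.3 133.2 212.4] th=-10.0 tilt=0.04 w=44.9 f=0.0 j6=1.79 -> shift [ 9.1  1.7 12.4] roll 0.0
```

View pics/s9.png

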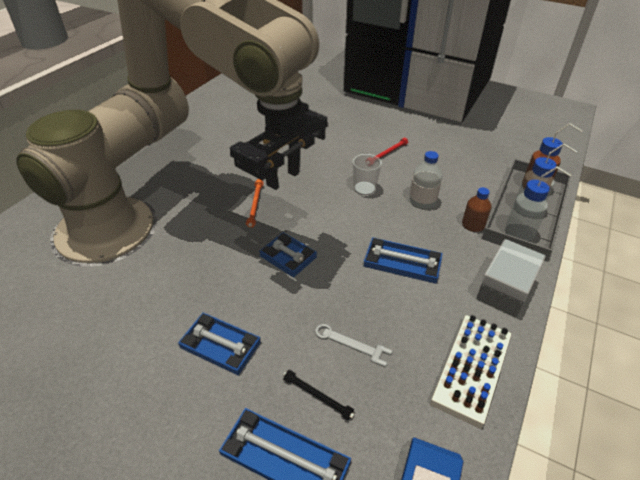

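The scene view shows all four columns lying in their boxes, at (289,250), (220,340), (402,258) and (286,453). The wrench (353,345) and the black column (320,395) have not moved.

```bash
python3 -c "
from h import *
print(ctrl.finish_job())"
```

```text
the job is handed in; nothing more can be done
None
```

All four steel columns are in the boxes made for their lengths, each measured within about 1–2 mm of its box centre and released. The black column and wrench are where they lay, and I handed the job in at about 34 s; no verdict came back.

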